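# Hang the rinsed dipping basket on the draining carousel

### The arm

A 6-joint arm with a two-finger parallel gripper is mounted at the origin on the work surface. World frame = base frame: x ahead of the robot, y to its left, z up, the work surface at z = 0. Lengths are in m, angles in rad, forces in N, time in s.
With the tool pointing down it reaches from about 0.375 to 0.75 m from the base axis. Payload 9 kg.
Tool frame: the origin (TCP) lies midway between the tips of the shut fingers; the grasp point (between the pads) lies 19 mm behind it; y points along the fingers, x is the direction in which the jaws open and shut, and the axes are right-handed (so a half turn about y gives the same grasp; the last joint's range is limited). The gripper opens to 85 mm and grips with 20 to 120 N. Pads are 22 mm wide; open, the fingers measure 114 mm over their backs; the gripper's body (76 mm by 85 mm) begins 54 mm behind the grasp point. The pads swing forward as they close: fully open they stand 13 mm farther back than shut.
Start: joints at [-1.505, 0.104, 0.097, 1.564, 0, 1.353], TCP at [0.168, -0.576, 0.231] pointing down, gripper open.
Joint ranges: [-2.99, 2.99], [-0.84, 1.86], [-1.1, 1.16], [-1.84, 2.11], [-1.51, 1.56], [-3.14, 3.14]. Speed limits (rad/s): [2.22, 2.22, 2.57, 3.14, 3.14, 3.14].

### API

Orientations are given as [roll, pitch, yaw] about the fixed x, y, z axes, in that order (R = Rz(yaw) Ry(pitch) Rx(roll)).
In Python, from cell import get_state, get_image, sign_off gives the robot as it stands.
- The arm moves only by the tool play_rows, never from a script. Its argument "plan" is a list of rows, each an object of numbers: "dx", "dy", "dz": the shift along the tool's x, y, z in cm; "yaw": the turn about the tool's y in rad. A call has 1 to 12 rows; each row is the pose to reach, as a shift and turn from the pose commanded when the call began, along the tool's axes at that moment; what a row does not reach only later rows make up. A row lasts 1/12 s, in which the tool goes at most 41.7 mm and 7.16 degrees, less where a joint would pass 70% of its speed; a pose out of reach is approached as far as the arm can. A call with a gripper value outside its range is refused whole. "hand" is the gripper's target within -1 to 1 (shut at 1, half-way at 0, fully open at -1), set as the call begins (left out, the last holds). The fingers move at their own pace and stop on an object; "grip_force" is the grip in N (left out, the last holds). Time passes only in rows, so rows that repeat a pose let the fingers close. It gives the time, the measured TCP pose, the force and the opening at its end, in the units of the state.
- get_state(): the state, without advancing time (a new reading comes with each control period).
- get_image(name): name is "side" or "top" or "wrist"; returns a dict with "frame" (400x640x3 uint8, red, green, blue), "fx", "fy", "cx", "cy" (pixels), "world_to_cam" (4x4, takes a point from world to camera coordinates). Camera axes: x right, y down, z forward; pixel columns grow to the right and rows downward; lengths in m; the calibration is good to about 2 mm. A picture is of the moment at which its call begins. There is no depth.
- sign_off(): hands the job in, once; it reports no verdict.
The state is a dict: "time_s": time; "q": joint angles; "joint_velocities": joint speeds; "effort": joint torques, N m; "ee_pos": TCP position; "orientation": TCP orientation; "contact_force": force on the tool from outside, world axes, zero at the start; "wrist_torque": the same for the moment, N m; "grip_width": finger opening in m.
Only numpy, scipy, OpenCV 4.12 (cv2) and the standard library are available. Lean on these libraries where they do the work, as an engineer would, in place of code of your own. Each camera call takes 0.05 s, during which the arm holds its last target. There are 200 camera calls.

### The job

Turn the draining carousel by its black top knob until its one empty hook is right over the green mark on the base, and leave it there; then take the dipping basket with the orange grip from the white tray and hang it by its handle loop on that hook, so that it hangs freely and the hook is still over the green mark. Do not push the glassware and other things on the bench about.

Things in the scene. Friction and masses are not known exactly. Their poses are not given: they have to be found in the camera images.
- stand: fixed base of the carousel: round steel drip dish, 300 mm across, 14 mm high, with a green bar (the mark), 24 mm wide, on its -x side, ending in a 16 mm high tab 171 mm from the axis. Origin: under its centre, on the carousel's upright axis; z up; its -x axis points out along the mark
- carousel (a joint): angle of the rotor about its upright axis, rad, growing anticlockwise seen from above; at any multiple of 2 pi the empty hook is exactly over the mark. Turns freely either way past 2 pi, stays where left (friction 0.12 N m). It has four hooks 90 degrees apart; the other three carry blue-gripped baskets (same size, able to swing sideways), tops 220 mm above the bench, 90 mm from the axis
- knob_center (a point): centre of the black round knob on top of the rotor, 48 mm across and 38 mm high (222 to 260 mm above the bench), on the axis and turning with the rotor; clear all round, can be gripped at any angle
- hook_seat (a point): valley of the empty hook, on top of its 8 mm bar, where a loop rests: 90 mm from the axis, 179 mm above the bench. Its -x axis points outward along the hook. From the hub the bar slopes down 14 mm to the valley, then turns up at 45 degrees to a tip 22 mm farther out, whose top is 201 mm above the bench
- basket_center (a point): centre (half-way up) of the loose basket with the orange grip: steel, about 180 g, 50 x 50 mm, 158 mm tall, upright on the tray, z up. The lowest 55 mm are an open-topped slotted box; above stands a loop of 6 mm wire in the plane of its y and z axes, 41 mm wide inside, so a hook passes through along x. The same after half a turn about z
- basket_eye (a point): underside of the peak of the loose basket's loop, on its centre line, 117 mm above its foot (38 mm above its centre), 62 mm above the box rim; the loop's shoulders are 8 mm lower than the peak. It meets the hook seat when hung
- basket_grip (a point): centre of the orange grip on top of the loose basket's loop, 140 mm above its foot (61 mm above its centre, 23 mm above the loop's underside): 12 mm thick along the basket's x, 30 mm wide along y, 36 mm tall
- tray: white fixed tray, 200 x 240 mm, 16 mm high, floor 4 mm thick; origin under its centre, at bench height
- beaker: clear glass beaker, 64 mm across and 75 mm tall, standing on the tray beside the basket; leave it alone. Origin at the centre of its underside
- amber_bottle: amber glass bottle, 80 mm across, 170 mm tall, on the bench; leave it alone. Origin under its centre
- salt_jar: white jar with orange label, 72 mm across, 100 mm tall, on the bench; leave it alone. Origin under its centre
- cork_ring: cork flask ring lying flat, 100 mm across, 30 mm high, on the bench near the robot; leave it alone. Origin under its centre
- wash_bottle: clear wash bottle with red cap, 70 mm across, 160 mm tall, on the bench; leave it alone. Origin under its centre

How it is judged:
By the outcome, as a careful person would: the job done as asked, in the order asked, and still so for the second after the job is handed in, with the robot touching nothing.
It also fails if it takes over 69 s, if anything falls off the work surface, if the arm or the gripper's body presses on something with over 40 N, if the wrist force passes 120 N, or if a joint passes its speed limit or range.

## Working session

There is one attempt and no reset: what is moved stays moved. The work goes in short steps, Python scripts to look and compute and a tool call to move; the robot and the scene stay as the last step left them, time stands still between calls to the robot, and variables do not carry over. Pictures are saved under pics/ and viewed, about 8 in all and at most 12, crops included, and the job is handed in when it is done.

Besides the shell and the picture viewer there is one more tool, called in YAML: its name, and indented under it one key for each argument. play_rows: Moves the arm, as the interface text tells. Its arguments: {"type":"object","properties":{"plan":{"type":"array","items":{"type":"object","properties":{"dx":{"type":"number"},"dy":{"type":"number"},"dz":{"type":"number"},"yaw":{"type":"number"}}}},"hand":{"type":"number"},"grip_force":{"type":"number"}},"required":["plan"]}

```bash
mkdir -p pics; ls; cat > h.py <<'E'
import numpy as np, cv2
from cell import get_state, get_image
from scipy.spatial.transform import Rotation as R
def snap(n,f):
    d=get_image(n); np.savez('pics/'+f+'.npz',**d); cv2.imwrite('pics/'+f+'.png',d['frame'][:,:,::-1]); return d
def load(f): return np.load('pics/'+f+'.npz')
def ray(d,u,v):
    T=d['world_to_cam']; r=T[:3,:3].T; c=-r@T[:3,3]
    return c, r@np.array([(u-d['cx'])/d['fx'],(v-d['cy'])/d['fy'],1])
def atz(d,u,v,z):
    c,w=ray(d,u,v); return c+w*(z-c[2])/w[2]
def proj(d,p):
    T=d['world_to_cam']; q=T[:3,:3]@np.array(p)+T[:3,3]
    return np.array([d['fx']*q[0]/q[2]+d['cx'],d['fy']*q[1]/q[2]+d['cy']])
def tri(*obs):
    A=np.zeros((3,3));b=np.zeros(3)
    for d,u,v in obs:
        c,w=ray(d,u,v);w=w/np.linalg.norm(w);P=np.eye(3)-np.outer(w,w);A+=P;b+=P@c
    return np.linalg.solve(A,b)
E
python3 - <<'E'
from h import *
a=snap('top','top0');b=snap('side','side0')
s=get_state();print({k:np.round(v,3) for k,v in s.items()})
print(R.from_euler('xyz',s['orientation']).as_matrix().round(3))
for d in(a,b): print(d['fx'],d['cx'],d['cy'],ray(d,320,200))
E
```

```text
pics
{'time_s': np.float64(0.1), 'q': array([-1.505,  0.105,  0.097,  1.564,  0.   ,  1.353]), 'joint_velocities': array([ 0.   , -0.002,  0.003, -0.001,  0.   ,  0.001]), 'effort': array([ 6.0000e-03, -5.5821e+01,  5.0472e+01,  1.3000e-02, -0.0000e+00,
        0.0000e+00]), 'ee_pos': array([ 0.168, -0.576,  0.231]), 'orientation': array([-1.571e+00,  1.000e-03, -1.287e+00]), 'contact_force': array([0.029, 0.271, 0.564]), 'wrist_torque': array([-0.055,  0.065, -0.03 ]), 'grip_width': np.float64(0.085)}
[[ 0.28  -0.     0.96 ]
 [-0.96   0.001  0.28 ]
 [-0.001 -1.     0.   ]]
490.8270262041176 315.7175604363254 198.77928984514352 (array([0.32962197, 0.02423898, 1.51224388]), array([ 0.1356522 , -0.01204686, -0.99072482]))
406.05184638730657 322.5465929663925 198.61707515226317 (array([0.20020731, 0.91446037, 0.89954774]), array([ 0.26312641, -0.75605575, -0.5993289 ]))
```

View pics/top0.png

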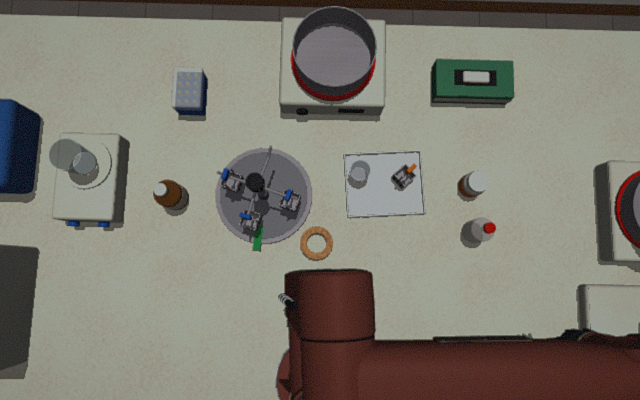

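View pics/side0.png

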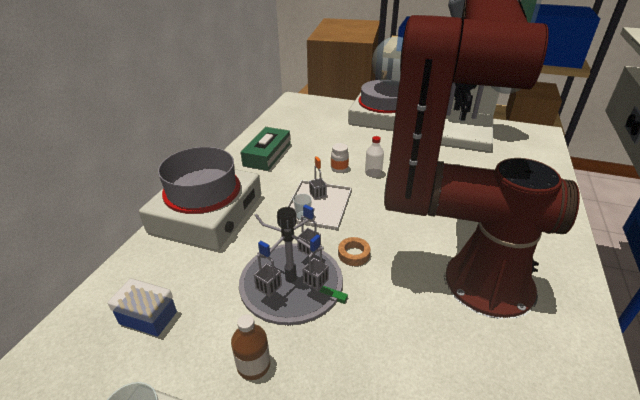

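```bash
python3 - <<'E'
from h import *
f=cv2.imread('pics/top0.png'); s=cv2.imread('pics/side0.png')
c=lambda i,x,y,w,h,k:cv2.resize(i[y:y+h,x:x+w],None,fx=k,fy=k,interpolation=cv2.INTER_CUBIC)
o=np.vstack([np.hstack([c(f,210,140,110,118,3.6)[:424],c(f,340,145,90,96,4.4)[:422] if 0 else cv2.resize(f[145:241,340:430],(396,424),interpolation=cv2.INTER_CUBIC)])])
cv2.imwrite('pics/crop1.png',o);print(o.shape)
E
```

```text
(424, 792, 3)
```

View pics/crop1.png

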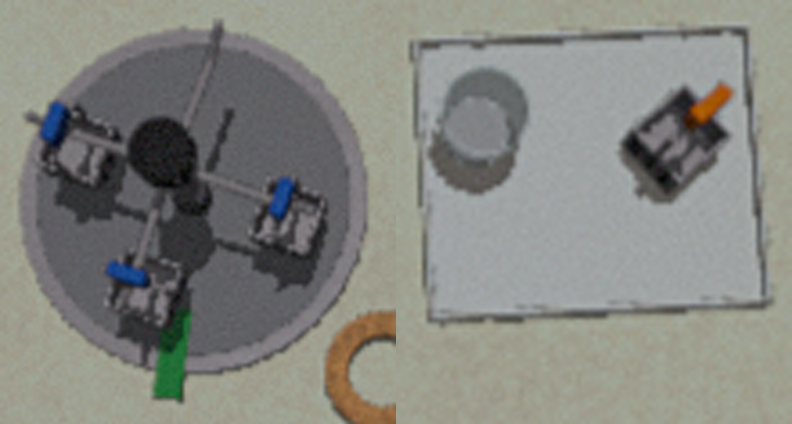

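```bash
python3 - <<'E'
from h import *
d=load('top0'); L=lambda x,y,z:atz(d,210+x/3.6,140+y/3.6,z); Q=lambda x,y,z:atz(d,340+(x-396)/4.4,145+y/4.417,z)
P=lambda n,p:print(n,np.round(p,4),'r',np.hypot(*p[:2]).round(3))
k=L(162,152,.26);dish=L(194,200,.014);tip=L(217,25,.199);g=L(168,398,.016);g2=L(180,315,.014)
for n,p in dict(knob=k,dish=dish,tip=tip,green=g,green_in=g2).items():P(n,p)
c=(k+dish)/2
print('rad tip',np.hypot(*(tip-c)[:2]),'green',np.hypot(*(g-c)[:2]))
a=lambda v:np.degrees(np.arctan2(v[1],v[0]))
print('mark dir',a(g-c),a(g-g2),'hook dir',a(tip-c))
for nm,(x,y) in dict(hl=(52,122),hb=(127,273),hr=(281,198)).items():
  p=L(x,y,.2);print(nm,a(p-c),np.hypot(*(p-c)[:2]))
P('grip',Q(711,104,.146));a1=Q(692,118,.146);a2=Q(728,92,.146);print('gripdir',a(a2-a1),np.hypot(*(a2-a1)[:2]))
P('box',Q(675,146,.059))
P('beaker',Q(478,155,.01))
P('cork',atz(d,317,243,.03)); P('amber',atz(d,168,194,.15));P('salt',atz(d,473,184,.1));P('wash',atz(d,484,230,.15))
s=load('side0')
P('knob tri',tri((d,255,182.2),(s,286.5,212)))
P('grip tri',tri((d,340+(711-396)/4.4,145+104/4.417),(s,318,162)))
E
```

```text
knob [0.5432 0.1781 0.26  ] r 0.572
dish [0.5442 0.1793 0.014 ] r 0.573
tip [0.6526 0.1479 0.199 ] r 0.669
green [0.375  0.1943 0.016 ] r 0.422
green_in [0.4453 0.1873 0.014 ] r 0.483
rad tip 0.11322757193035535 green 0.1694142585996168
mark dir 174.7123189283079 174.2749266859349 hook dir -15.7767914771342
hl 71.38822983468508 0.09563499591044666
hb 160.57147310553202 0.08734867332438341
hr -105.30573030716084 0.08691900776921456
grip [ 0.6134 -0.2502  0.146 ] r 0.662
gripdir -52.87368521763697 0.02920232132971864
box [ 0.6017 -0.2429  0.059 ] r 0.649
beaker [ 0.6008 -0.1126  0.01  ] r 0.611
cork [0.4017 0.0122 0.03  ] r 0.402
amber [0.5222 0.4336 0.15  ] r 0.679
salt [ 0.5817 -0.439   0.1   ] r 0.729
wash [ 0.4436 -0.4508  0.15  ] r 0.632
knob tri [0.5451 0.1789 0.257 ] r 0.574
grip tri [ 0.6132 -0.251   0.1429] r 0.663
```

play_rows:
  plan:
    - {"dx": -1,"dy": -2,"dz": 1}
    - {"dx": -3,"dy": -4,"dz": 3}
    - {"dx": -5.5,"dy": -6,"dz": 5}
    - {"dx": -8,"dy": -8,"dz": 7.5}
    - {"dx": -10.5,"dy": -10,"dz": 10}
    - {"dx": -13.5,"dy": -12,"dz": 12.5}
    - {"dx": -16.5,"dy": -13,"dz": 15}
    - {"dx": -19.5,"dy": -13,"dz": 18}
    - {"dx": -22.5,"dy": -13,"dz": 20.5}
    - {"dx": -25,"dy": -13,"dz": 23}
    - {"dx": -28,"dy": -13,"dz": 26}
    - {"dx": -31,"dy": -13,"dz": 28.6}
  hand: -1

```text
invalid input
```

play_rows:
  plan:
    - {"dx": -2.5,"dz": 2.5}
    - {"dx": -5,"dz": 5}
    - {"dx": -7.5,"dz": 7.5}
    - {"dx": -10.5,"dz": 10}
    - {"dx": -13.5,"dz": 12.5}
    - {"dx": -16.5,"dz": 15}
    - {"dx": -19.5,"dz": 18}
    - {"dx": -22.5,"dz": 20.5}
    - {"dx": -25,"dz": 23}
    - {"dx": -28,"dz": 26}
    - {"dx": -31,"dz": 28.6}
    - {"dx": -31,"dz": 28.6}

```text
invalid input
```

```bash
cat >> h.py <<'E'
def st():
    s=get_state();M=R.from_euler('xyz',s['orientation']).as_matrix()
    print('t',round(float(s['time_s']),2),'p',np.round(s['ee_pos'],4),'phi',np.degrees(np.arctan2(M[1,0],M[0,0])).round(2),'tilt',M[2].round(3),'q',np.round(s['q'],3),'F',np.round(s['contact_force'],1),'T',np.round(s['wrist_torque'],2),'w',round(float(s['grip_width']),4))
    return s,M
def go(p,phi=None):
    s,M=st();D=100*M.T@(np.array(p)-s['ee_pos']);y=0
    if phi is not None: y=-((phi-np.degrees(np.arctan2(M[1,0],M[0,0]))+180)%360-180)
    print('dx dy dz cm',D.round(2),'yaw',np.radians(y).round(3),'|D|',np.linalg.norm(D).round(2))
E
python3 - <<'E'
from h import *
d=snap('wrist','w1');go([.544,.179,.36]);print(ray(d,320,200))
E
```

```text
t 0.15 p [ 0.168  -0.5757  0.2307] phi -73.74 tilt [-0.001 -1.     0.   ] q [-1.505  0.105  0.097  1.564 -0.     1.353] F [-0.5  0.7 -0. ] T [-0.04 -0.01 -0.06] w 0.0854
dx dy dz cm [-61.94 -12.86  57.23] yaw 0.0 |D| 85.31
(array([ 0.23988666, -0.55475293,  0.37324392]), array([-0.26470019, -0.09054014, -0.96030723]))
```

View pics/w1.png

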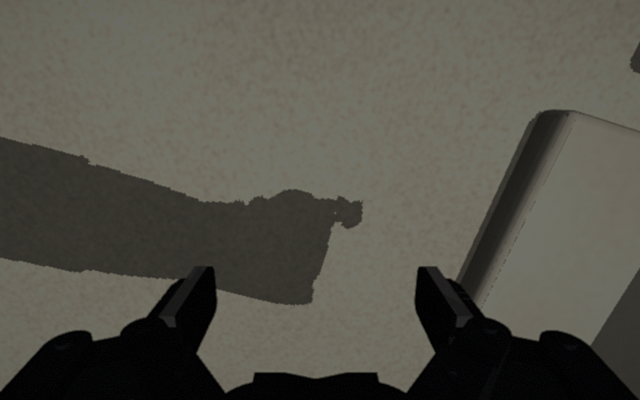

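The wrist picture shows only bench, the arm's shadow and the open fingers (tips at about (210,270) and (425,270)). The move was refused, so the arm has not moved; I'll retry with every field given.

play_rows:
  plan:
    - {"dx": -1,"dy": -2,"dz": 1,"yaw": 0}
    - {"dx": -3,"dy": -4,"dz": 3,"yaw": 0}
    - {"dx": -5.5,"dy": -6,"dz": 5,"yaw": 0}
    - {"dx": -8,"dy": -8,"dz": 7.5,"yaw": 0}
    - {"dx": -10.5,"dy": -10,"dz": 10,"yaw": 0}
    - {"dx": -13.5,"dy": -12,"dz": 12.5,"yaw": 0}
    - {"dx": -16.5,"dy": -13,"dz": 15,"yaw": 0}
    - {"dx": -19.5,"dy": -13,"dz": 18,"yaw": 0}
    - {"dx": -22.5,"dy": -13,"dz": 20.5,"yaw": 0}
    - {"dx": -25,"dy": -13,"dz": 23,"yaw": 0}
    - {"dx": -28,"dy": -13,"dz": 26,"yaw": 0}
    - {"dx": -31,"dy": -13,"dz": 28.5,"yaw": 0}

```text
time_s: 1.15
ee_pos: [0.3554, -0.1969, 0.3612]
orientation: [-1.571, -0.0, -1.288]
contact_force: [0.6, -0.7, 0.0]
grip_width: 0.0851
```

play_rows:
  plan:
    - {"dx": -2.5,"dy": 0,"dz": 2.5,"yaw": 0}
    - {"dx": -5,"dy": 0,"dz": 5,"yaw": 0}
    - {"dx": -7.5,"dy": 0,"dz": 7.5,"yaw": 0}
    - {"dx": -10.5,"dy": 0,"dz": 10,"yaw": 0}
    - {"dx": -13.5,"dy": 0,"dz": 12.5,"yaw": 0}
    - {"dx": -16.5,"dy": 0,"dz": 15,"yaw": 0}
    - {"dx": -19.5,"dy": 0,"dz": 18,"yaw": 0}
    - {"dx": -22.5,"dy": 0,"dz": 20.5,"yaw": 0}
    - {"dx": -25,"dy": 0,"dz": 23,"yaw": 0}
    - {"dx": -28,"dy": 0,"dz": 26,"yaw": 0}
    - {"dx": -31,"dy": 0,"dz": 28.5,"yaw": 0}
    - {"dx": -31,"dy": 0,"dz": 28.5,"yaw": 0}

```text
time_s: 2.15
ee_pos: [0.5427, 0.184, 0.3582]
orientation: [-1.574, 0.002, -1.283]
contact_force: [-1.3, -0.7, 0.0]
grip_width: 0.0853
```

```bash
python3 - <<'E'
from h import *
d=snap('wrist','w2');go([.544,.179,.36]);print(proj(d,[.544,.179,.26]))
E
```

```text
t 2.2 p [0.542  0.1817 0.359 ] phi -73.51 tilt [-0.001 -1.    -0.003] q [0.095 0.096 0.325 1.803 0.    2.948] F [ 0.2 -0.  -0.3] T [-0.01  0.02 -0.03] w 0.0853
dx dy dz cm [ 0.31 -0.1   0.12] yaw 0.0 |D| 0.35
[322.77458903 206.08598401]
```

View pics/w2.png

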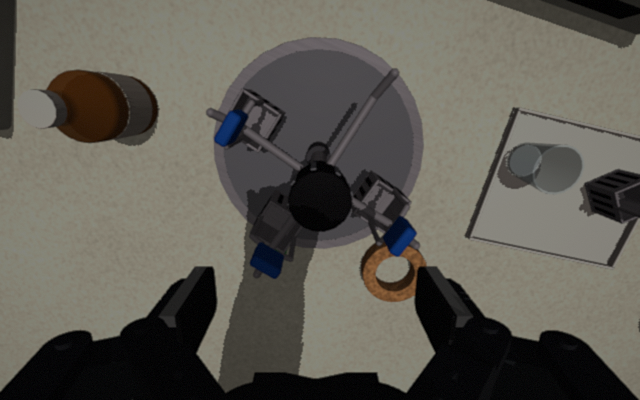

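The wrist view shows the knob top centred near (320,197), the empty hook tip at (393,73), the dish, and the cork ring clear at (393,271). A fresh wrist frame now that the arm has settled.

```bash
python3 - <<'E'
from h import *
d=load('w2');print(atz(d,320,197,.26),ray(d,320,200)[0])
t=load('top0');s=load('side0')
print(tri((d,320,197),(t,255,182.2)))
d=snap('wrist','w3');st()
g=d['frame'].max(2)
m=(g<30).astype(np.uint8); m[260:]=0
n,l,q,c=cv2.connectedComponentsWithStats(m)
for i in range(1,n):
  if q[i][4]>400: print(q[i],c[i])
def crop(f,x,y,w,h,k): return cv2.resize(f[y:y+h,x:x+w],None,fx=k,fy=k,interpolation=cv2.INTER_CUBIC)
a=crop(d['frame'],260,140,120,100,4);b=crop(t['frame'],235,165,40,40,10);e=crop(s['frame'],265,195,45,40,10)
cv2.imwrite('pics/kn.png',np.hstack([np.clip(x[:400]*2.,0,255) for x in (a,)])[:,:,::-1])
for x,y,r in [(320,197,0)]: pass
E
```

```text
[0.55009833 0.18296887 0.26      ] [0.61508194 0.20528942 0.50054302]
[0.54582051 0.18081459 0.24307983]
t 2.25 p [0.5416 0.1801 0.3599] phi -73.59 tilt [-0.    -1.    -0.002] q [ 0.092  0.093  0.323  1.804 -0.     2.947] F [-0.4 -0.2 -0.2] T [ 0.04  0.02 -0.01] w 0.0856
[566   0  74  19 778] [609.02313625   6.8933162 ]
[ 250  141  104  113 4173] [309.77498203 197.96956626]
[584 183  56  38 813] [603.57810578 201.71340713][ WARN:0@1.254] global loadsave.cpp:1063 imwrite_ Unsupported depth image for selected encoder is fallbacked to CV_8U.
```

View pics/kn.png

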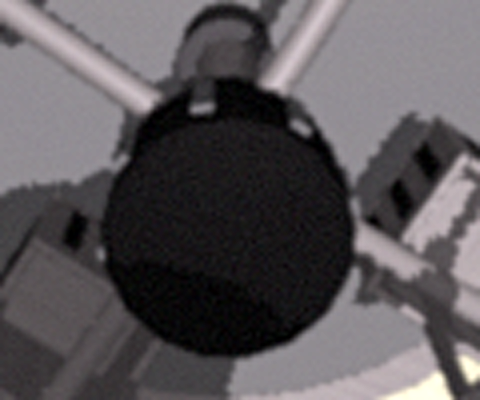

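Knob's top face: crop centre about (229,236), i.e. full-image pixel (317.3,199).

```bash
python3 - <<'E'
from h import *
d=load('w3');t=load('top0');s=load('side0')
p=atz(d,317.3,199,.26);print(p,d['fx'],63/d['fx']*.2405)
print(tri((d,317.3,199),(t,255,182.2)))
go([.545,.179,.225])
E
```

```text
[0.54709987 0.18186119 0.26      ] 341.48388420460105 0.04436959019396047
[0.54461282 0.18018683 0.24972185]
t 2.25 p [0.5416 0.1801 0.3599] phi -73.59 tilt [-0.    -1.    -0.002] q [ 0.092  0.093  0.323  1.804 -0.     2.947] F [-0.4 -0.2 -0.2] T [ 0.04  0.02 -0.01] w 0.0856
dx dy dz cm [ 0.2  13.49  0.33] yaw 0.0 |D| 13.5
```

play_rows:
  plan:
    - {"dx": 0,"dy": 1,"dz": 0.3,"yaw": 0}
    - {"dx": 0,"dy": 3,"dz": 0.3,"yaw": 0}
    - {"dx": 0,"dy": 5,"dz": 0.3,"yaw": 0}
    - {"dx": 0,"dy": 7,"dz": 0.3,"yaw": 0}
    - {"dx": 0,"dy": 9,"dz": 0.3,"yaw": 0}
    - {"dx": 0,"dy": 11,"dz": 0.3,"yaw": 0}
    - {"dx": 0,"dy": 12.5,"dz": 0.3,"yaw": 0}
    - {"dx": 0,"dy": 13.3,"dz": 0.3,"yaw": 0}
    - {"dx": 0,"dy": 13.3,"dz": 0.3,"yaw": 0}
    - {"dx": 0,"dy": 13.3,"dz": 0.3,"yaw": 0}
    - {"dx": 0,"dy": 13.3,"dz": 0.3,"yaw": 0}

```text
time_s: 3.17
ee_pos: [0.545, 0.1792, 0.2296]
orientation: [-1.569, -0.0, -1.288]
contact_force: [0.3, -0.4, 1.0]
grip_width: 0.0855
```

play_rows:
  plan:
    - {"dx": 0,"dy": 0,"dz": 0,"yaw": 0}
    - {"dx": 0,"dy": 0,"dz": 0,"yaw": 0}
    - {"dx": 0,"dy": 0,"dz": 0,"yaw": 0}
    - {"dx": 0,"dy": 0,"dz": 0,"yaw": 0}
    - {"dx": 0,"dy": 0,"dz": 0,"yaw": 0}
    - {"dx": 0,"dy": 0,"dz": 0,"yaw": 0}
    - {"dx": 0,"dy": 0,"dz": 0,"yaw": 0}
    - {"dx": 0,"dy": 0,"dz": 0,"yaw": 0}
  hand: 1
  grip_force: 40

```text
time_s: 3.83
ee_pos: [0.5444, 0.1815, 0.2296]
orientation: [-1.569, 0.003, -1.285]
contact_force: [-2.7, 7.6, 6.9]
grip_width: 0.0464
```

```bash
python3 -c "
from h import *
st()"
```

```text
t 3.83 p [0.5444 0.1815 0.2296] phi -73.65 tilt [-0.003 -1.     0.002] q [0.092 0.021 0.008 1.556 0.003 2.948] F [-2.7  7.6  6.9] T [1.94 0.74 0.04] w 0.0464
```

play_rows:
  plan:
    - {"dx": -0.1,"dy": 0,"dz": 0,"yaw": -0.03}
    - {"dx": -0.2,"dy": 0,"dz": 0,"yaw": -0.09}
    - {"dx": -0.25,"dy": 0,"dz": 0,"yaw": -0.17}
    - {"dx": -0.25,"dy": 0,"dz": 0,"yaw": -0.26}
    - {"dx": -0.25,"dy": 0,"dz": 0,"yaw": -0.35}
    - {"dx": -0.25,"dy": 0,"dz": 0,"yaw": -0.44}
    - {"dx": -0.25,"dy": 0,"dz": 0,"yaw": -0.53}
    - {"dx": -0.25,"dy": 0,"dz": 0,"yaw": -0.62}
    - {"dx": -0.25,"dy": 0,"dz": 0,"yaw": -0.71}
    - {"dx": -0.25,"dy": 0,"dz": 0,"yaw": -0.8}
    - {"dx": -0.25,"dy": 0,"dz": 0,"yaw": -0.89}
    - {"dx": -0.25,"dy": 0,"dz": 0,"yaw": -0.98}

```text
time_s: 4.83
ee_pos: [0.5457, 0.1801, 0.2296]
orientation: [-1.573, -0.005, -0.305]
contact_force: [9.6, -9.9, 3.7]
grip_width: 0.0467
```

play_rows:
  plan:
    - {"dx": 0,"dy": 0,"dz": 0,"yaw": -0.09}
    - {"dx": 0,"dy": 0,"dz": 0,"yaw": -0.18}
    - {"dx": 0,"dy": 0,"dz": 0,"yaw": -0.27}
    - {"dx": 0,"dy": 0,"dz": 0,"yaw": -0.36}
    - {"dx": 0,"dy": 0,"dz": 0,"yaw": -0.45}
    - {"dx": 0,"dy": 0,"dz": 0,"yaw": -0.54}
    - {"dx": 0,"dy": 0,"dz": 0,"yaw": -0.63}
    - {"dx": 0,"dy": 0,"dz": 0,"yaw": -0.72}
    - {"dx": 0,"dy": 0,"dz": 0,"yaw": -0.81}
    - {"dx": 0,"dy": 0,"dz": 0,"yaw": -0.9}
    - {"dx": 0,"dy": 0,"dz": 0,"yaw": -0.99}
    - {"dx": 0,"dy": 0,"dz": 0,"yaw": -1.08}

```text
time_s: 5.83
ee_pos: [0.548, 0.1805, 0.2295]
orientation: [-1.579, -0.005, 0.776]
contact_force: [21.2, -4.6, -3.8]
grip_width: 0.047
```

play_rows:
  plan:
    - {"dx": 0,"dy": 0,"dz": 0,"yaw": -0.09}
    - {"dx": 0,"dy": 0,"dz": 0,"yaw": -0.18}
    - {"dx": 0,"dy": 0,"dz": 0,"yaw": -0.27}
    - {"dx": 0,"dy": 0,"dz": 0,"yaw": -0.36}
    - {"dx": 0,"dy": 0,"dz": 0,"yaw": -0.45}
    - {"dx": 0,"dy": 0,"dz": 0,"yaw": -0.54}
    - {"dx": 0,"dy": 0,"dz": 0,"yaw": -0.63}
    - {"dx": 0,"dy": 0,"dz": 0,"yaw": -0.72}
    - {"dx": 0,"dy": 0,"dz": 0,"yaw": -0.81}
    - {"dx": 0,"dy": 0,"dz": 0,"yaw": -0.9}
    - {"dx": 0,"dy": 0,"dz": 0,"yaw": -0.99}
    - {"dx": 0,"dy": 0,"dz": 0,"yaw": -1.06}

```text
time_s: 6.83
ee_pos: [0.5486, 0.1827, 0.2295]
orientation: [-1.581, 0.001, 1.837]
contact_force: [24.2, 5.4, -6.9]
grip_width: 0.0467
```

play_rows:
  plan:
    - {"dx": 0,"dy": 0,"dz": 0,"yaw": -0.06}
    - {"dx": 0,"dy": 0,"dz": 0,"yaw": -0.11}
    - {"dx": 0,"dy": 0,"dz": 0,"yaw": -0.15}
    - {"dx": 0,"dy": 0,"dz": 0,"yaw": -0.18}
    - {"dx": 0,"dy": 0,"dz": 0,"yaw": -0.2}
    - {"dx": 0,"dy": 0,"dz": 0,"yaw": -0.2}
    - {"dx": 0,"dy": 0,"dz": 0,"yaw": -0.2}
    - {"dx": 0,"dy": 0,"dz": 0,"yaw": -0.2}

```text
time_s: 7.5
ee_pos: [0.5484, 0.1831, 0.2295]
orientation: [-1.581, 0.002, 2.033]
contact_force: [24.0, 6.8, -5.2]
grip_width: 0.0471
```

```bash
python3 - <<'E'
from h import *
st()
t=snap('top','top1');s=snap('side','side1');w=snap('wrist','w4')
c=lambda f,x,y,a,b,W,H:cv2.resize(f[y:y+b,x:x+a],(W,H),interpolation=cv2.INTER_CUBIC)
o=np.hstack([c(s['frame'],220,190,150,150,450,450),c(w['frame'],200,0,260,450,0,0) if 0 else c(t['frame'],215,145,100,150,300,450)])
cv2.imwrite('pics/c2.png',o[:,:,::-1])
E
```

```text
t 7.5 p [0.5484 0.1831 0.2295] phi 116.49 tilt [-0.002 -1.    -0.01 ] q [ 0.095  0.023  0.01   1.547  0.002 -0.367] F [24.   6.8 -5.2] T [ 1.61 -4.34  0.17] w 0.0471
```

View pics/c2.png

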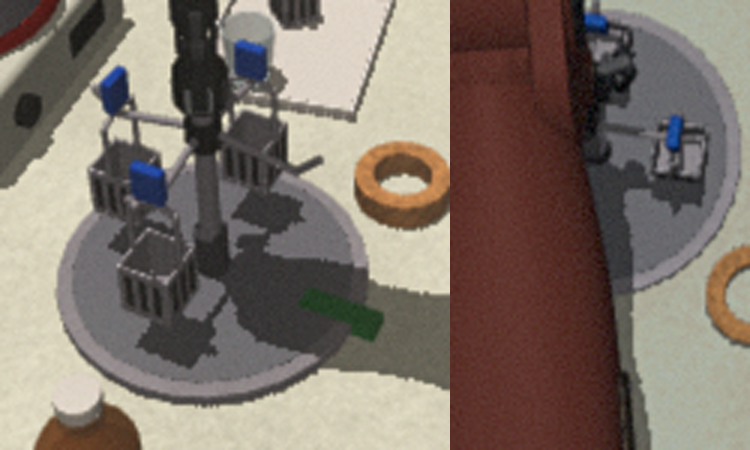

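Side crop: hook tip at full-image (326.7,243.3), green tab end at about (345,298); the hook is roughly over the mark. The wrist camera now sits over the mark side, so it should show the alignment directly.

View pics/w4.png

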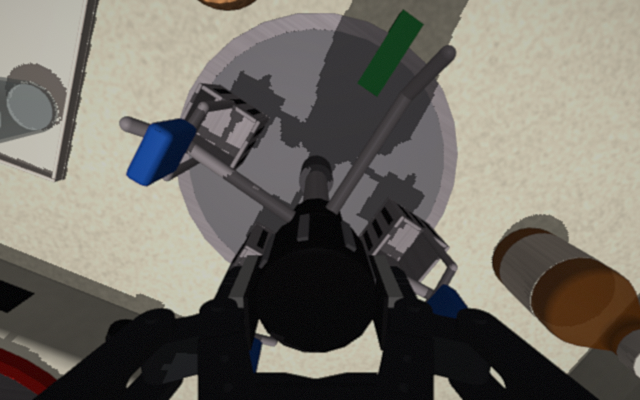

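Hook tip at (449,52), valley at about (408,95), green bar mid-line from (368,90) to (414,15).

```bash
python3 - <<'E'
from h import *
d=load('w4');a=lambda v:np.degrees(np.arctan2(v[1],v[0]))
tip=atz(d,449,52,.198);val=atz(d,408,95,.175);g1=atz(d,414,15,.016);g0=atz(d,368,90,.014)
hub=atz(d,337,203,.187)
print('tip',tip,'val',val,'g1',g1,'g0',g0)
print('hook dir',a(tip-val),a(tip-hub),a(val-hub),'mark',a(g1-g0))
u=(g1-g0)[:2];u/=np.linalg.norm(u);ax=g1[:2]-.171*u;print('axis from mark',ax)
for c in (ax,np.array([.5485,.183]),np.array([.547,.182])):
  print(c,'tip r,ang',np.hypot(*(tip[:2]-c)),a(tip[:2]-c),'val',np.hypot(*(val[:2]-c)),a(val[:2]-c),'mark',np.hypot(*(g1[:2]-c)),a(g1[:2]-c))
s=load('side1')
tS=atz(s,326.7,243.3,.199);g=atz(s,220+374/3,190+325/3,.014);print('side',tS,g)
for c in (ax,np.array([.545,.180])): print(a(tS[:2]-c),a(g[:2]-c))
E
```

```text
tip [0.43379209 0.19558863 0.198     ] val [0.45598172 0.19366195 0.175     ] g1 [0.37470469 0.19823907 0.016     ] g0 [0.45104362 0.19246113 0.014     ]
hook dir 175.03755871541918 173.5219132270607 173.0374095603673 mark 175.67165332856425
axis from mark [0.54521699 0.18533334]
[0.54521699 0.18533334] tip r,ang 0.11189583998996237 174.7414438824903 val 0.08962309084963598 174.66785376467203 mark 0.171 175.67165332856425
[0.5485 0.183 ] tip r,ang 0.11539661352078645 173.7371312384868 val 0.09313060147784147 173.42614609589566 mark 0.17446213740492325 174.9888936674815
[0.547 0.182] tip r,ang 0.11402053300070103 173.1553888528065 val 0.09176234517704598 172.6986143372159 mark 0.1730588905653312 174.61570093831077
side [0.43273013 0.19751016 0.199     ] [0.37848611 0.20225949 0.014     ]
173.82173001147058 174.20332043207642
171.13528558754635 172.38587273068032
```

play_rows:
  plan:
    - {"dx": 0,"dy": 0,"dz": -0.1,"yaw": -0.01}
    - {"dx": 0,"dy": 0,"dz": -0.2,"yaw": -0.02}
    - {"dx": 0,"dy": 0,"dz": -0.3,"yaw": -0.022}
    - {"dx": 0,"dy": 0,"dz": -0.3,"yaw": -0.022}
    - {"dx": 0,"dy": 0,"dz": -0.3,"yaw": -0.022}

```text
time_s: 8.07
ee_pos: [0.5484, 0.1832, 0.2295]
orientation: [-1.575, 0.002, 2.055]
contact_force: [7.3, -2.2, 1.1]
grip_width: 0.0468
```

play_rows:
  plan:
    - {"dx": 0,"dy": 0,"dz": 0,"yaw": 0}
    - {"dx": 0,"dy": 0,"dz": 0,"yaw": 0}
    - {"dx": 0,"dy": 0,"dz": 0,"yaw": 0}
    - {"dx": 0,"dy": 0,"dz": 0,"yaw": 0}
    - {"dx": 0,"dy": 0,"dz": 0,"yaw": 0}
    - {"dx": 0,"dy": 0,"dz": 0,"yaw": 0}
    - {"dx": 0,"dy": 0,"dz": 0,"yaw": 0}
  hand: -1
  grip_force: 40

```text
time_s: 8.65
ee_pos: [0.5464, 0.1834, 0.2282]
orientation: [-1.571, 0.0, 2.055]
contact_force: [0.6, -0.5, 0.3]
grip_width: 0.0855
```

play_rows:
  plan:
    - {"dx": 0,"dy": -1,"dz": 0,"yaw": 0}
    - {"dx": 0,"dy": -3,"dz": 0,"yaw": 0}
    - {"dx": 0,"dy": -5,"dz": 0,"yaw": 0}
    - {"dx": 0,"dy": -7,"dz": 0,"yaw": 0}
    - {"dx": 0,"dy": -9,"dz": 0,"yaw": 0}
    - {"dx": 0,"dy": -11,"dz": 0,"yaw": 0}
    - {"dx": 0,"dy": -12.5,"dz": 0,"yaw": 0}
    - {"dx": 0,"dy": -13,"dz": 0,"yaw": 0}
    - {"dx": 0,"dy": -13,"dz": 0,"yaw": 0}
    - {"dx": 0,"dy": -13,"dz": 0,"yaw": 0}
    - {"dx": 0,"dy": -13,"dz": 0,"yaw": 0}
    - {"dx": 0,"dy": -13,"dz": 0,"yaw": 0}

```text
time_s: 9.65
ee_pos: [0.5461, 0.1833, 0.3571]
orientation: [-1.569, -0.001, 2.055]
contact_force: [0.6, -0.6, -1.0]
grip_width: 0.0857
```

```bash
python3 - <<'E'
from h import *
st()
w=snap('wrist','w5');cv2.imwrite('pics/w5c.png',cv2.resize(w['frame'][0:260,190:510],None,fx=2.3,fy=2.3,interpolation=cv2.INTER_CUBIC)[:,:,::-1])
E
```

```text
t 9.65 p [0.5461 0.1833 0.3571] phi 117.74 tilt [ 0.001 -1.     0.002] q [ 0.097  0.106  0.332  1.798 -0.    -0.387] F [ 0.6 -0.6 -1. ] T [-0.01 -0.06  0.01] w 0.0857
```

View pics/w5c.png

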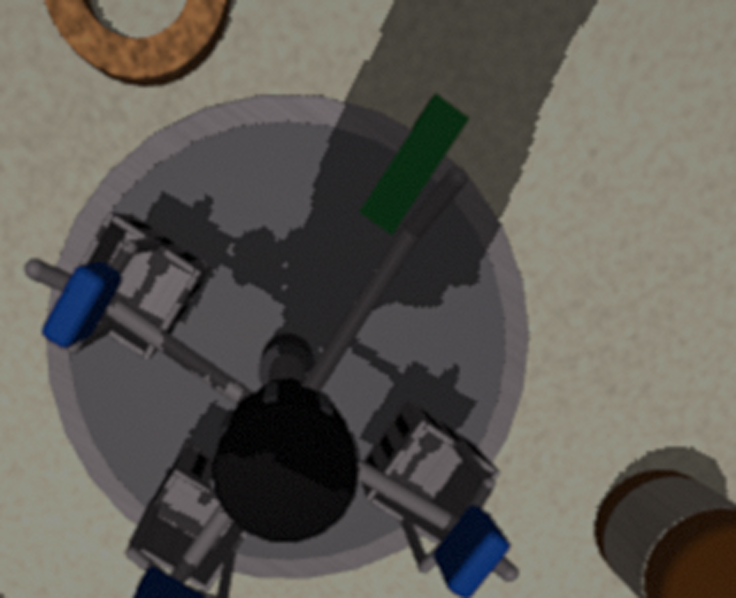

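Hook tip at crop (460,178), valley (413,232), green mid-line (377,221)–(452,107), knob top centre (285,468).

```bash
python3 - <<'E'
from h import *
d=load('w5');a=lambda v:np.degrees(np.arctan2(v[1],v[0]))
A=lambda x,y,z:atz(d,190+x/2.3,y/2.3,z)
tip=A(460,178,.198);val=A(413,232,.175);g1=A(452,107,.016);g0=A(377,221,.014);k=A(285,468,.26);hub=A(318,385,.187)
print('tip',tip,'val',val,'g1',g1,'g0',g0,'knob',k)
print('hook dir',a(tip-val),a(tip-hub),'tip-knob',a(tip-k),'mark',a(g1-g0),a(g1-k))
u=(g1-g0)[:2];u/=np.linalg.norm(u);ax=g1[:2]-.171*u
for c in (ax,np.array([.5485,.183]),np.array([.547,.182])):
  print(c,'tip r,ang',np.hypot(*(tip[:2]-c)),a(tip[:2]-c),'val',np.hypot(*(val[:2]-c)),a(val[:2]-c),'mark',np.hypot(*(g1[:2]-c)),a(g1[:2]-c))
go([.600,-.247,.30],126.5)
E
```

```text
tip [0.43406707 0.19452312 0.198     ] val [0.45642891 0.19206341 0.175     ] g1 [0.3771151  0.19892425 0.016     ] g0 [0.44987272 0.19193913 0.014     ] knob [0.54340118 0.1808671  0.26      ]
hook dir 173.72294055582125 174.9497469279407 tip-knob 172.88052823987533 mark 174.51610191677204 173.80248464329657
[0.54733245 0.18258246] tip r,ang 0.11389304064341461 173.98199783837774 val 0.09139661687990282 174.04576297745845 mark 0.17099999999999996 174.51610191677204
[0.5485 0.183 ] tip r,ang 0.11501164194231692 174.24983835630775 val 0.09251611418064058 174.37795992838124 mark 0.17212311525774923 174.6915960951104
[0.547 0.182] tip r,ang 0.11362515224859729 173.6723309883017 val 0.09112845287661661 173.65983710077614 mark 0.17072583459909582 174.31085850193548
t 9.7 p [0.5461 0.1833 0.3572] phi 117.74 tilt [ 0.001 -1.     0.002] q [ 0.097  0.106  0.332  1.798 -0.    -0.387] F [ 1.2 -0.   0.2] T [-0.04  0.02  0.05] w 0.0854
dx dy dz cm [-40.6    5.72  15.26] yaw -0.153 |D| 43.74
```

play_rows:
  plan:
    - {"dx": -2,"dy": 0,"dz": 1,"yaw": -0.01}
    - {"dx": -5.5,"dy": 0,"dz": 2,"yaw": -0.02}
    - {"dx": -9,"dy": 0,"dz": 3.5,"yaw": -0.04}
    - {"dx": -12.5,"dy": 0,"dz": 5,"yaw": -0.05}
    - {"dx": -16,"dy": 0,"dz": 6,"yaw": -0.06}
    - {"dx": -19.5,"dy": 0,"dz": 7.5,"yaw": -0.08}
    - {"dx": -23,"dy": 0.5,"dz": 9,"yaw": -0.1}
    - {"dx": -26.5,"dy": 1,"dz": 10,"yaw": -0.12}
    - {"dx": -30,"dy": 1.5,"dz": 11.5,"yaw": -0.15}
    - {"dx": -33.5,"dy": 2,"dz": 13,"yaw": -0.15}
    - {"dx": -37,"dy": 2.5,"dz": 14,"yaw": -0.15}
    - {"dx": -39.5,"dy": 3,"dz": 15,"yaw": -0.15}

```text
time_s: 10.7
ee_pos: [0.5974, -0.2389, 0.3268]
orientation: [-1.57, -0.001, 2.204]
contact_force: [0.3, 0.2, 0.2]
grip_width: 0.0852
```

play_rows:
  plan:
    - {"dx": -1,"dy": 0,"dz": 0.3,"yaw": 0}
    - {"dx": -1,"dy": 0,"dz": 0.3,"yaw": 0}
    - {"dx": -1,"dy": 0,"dz": 0.3,"yaw": 0}
    - {"dx": -1,"dy": 0,"dz": 0.3,"yaw": 0}
    - {"dx": -1,"dy": 0,"dz": 0.3,"yaw": 0}

```text
time_s: 11.12
ee_pos: [0.6012, -0.2446, 0.3289]
orientation: [-1.571, 0.001, 2.206]
contact_force: [-0.1, 0.4, 0.2]
grip_width: 0.0855
```

```bash
python3 - <<'E'
from h import *
st()
w=snap('wrist','w6');cv2.imwrite('pics/w6c.png',cv2.resize(w['frame'][60:320,190:510],None,fx=2.3,fy=2.3,interpolation=cv2.INTER_CUBIC)[:,:,::-1])
E
```

```text
t 11.12 p [ 0.6012 -0.2446  0.3289] phi 126.42 tilt [-0.001 -1.    -0.   ] q [-0.587  0.318  0.518  1.771  0.    -1.223] F [-0.1  0.4  0.2] T [-0.01  0.02  0.01] w 0.0855
```

View pics/w6c.png

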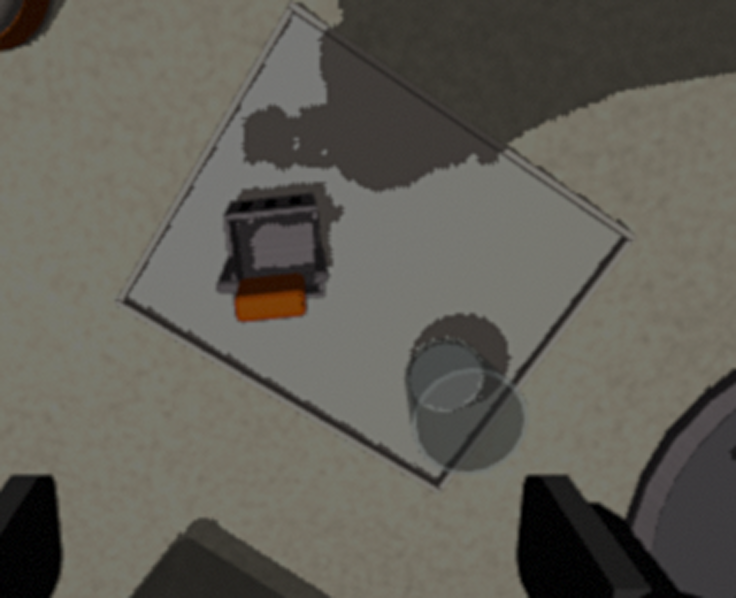

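Grip top-face centre at crop (271,306), its long edge running (236,298)→(306,290); nearly square to the jaws.

```bash
python3 - <<'E'
from h import *
d=load('w6');a=lambda v:np.degrees(np.arctan2(v[1],v[0]))
A=lambda x,y,z:atz(d,190+x/2.3,60+y/2.3,z)
c=A(271,306,.162);e=[A(236,298,.162),A(306,290,.162),A(237,321,.162),A(306,315,.162)]
print(c,a(e[0]-e[1]),a(e[2]-e[3]),[np.linalg.norm(e[i]-e[j])for i,j in((0,1),(2,3),(0,2),(1,3))])
r=A(228,211,.059);r2=A(317,203,.059);print('box outer edge',a(r-r2),np.linalg.norm(r-r2),r,r2, 'box side bottom',A(217,291,.059),A(328,293,.059))
print('box near edge',a(A(225,292,.059)-A(326,290,.059)))
go([c[0],c[1],.129],126.5)
E
```

```text
[ 0.61154643 -0.24569992  0.162     ] -46.884930311088084 -48.42855910483148 [np.float64(0.028647842300664802), np.float64(0.028419497593880627), np.float64(0.00974653010433037), np.float64(0.010532596261607376)]
box outer edge -48.48815551264548 0.04680625612290807 [ 0.60716433 -0.27960066  0.059     ] [ 0.57614232 -0.24455126  0.059     ] box side bottom [ 0.64604037 -0.25956656  0.059     ] [ 0.61131258 -0.21059138  0.059     ]
box near edge -52.42940428730534
t 11.17 p [ 0.6012 -0.2446  0.329 ] phi 126.42 tilt [-0.001 -1.    -0.   ] q [-0.587  0.318  0.518  1.771  0.    -1.223] F [-0.2 -0.4  0.6] T [ 0.03  0.04 -0.02] w 0.085
dx dy dz cm [-0.68 20.   -0.76] yaw -0.001 |D| 20.02
```

play_rows:
  plan:
    - {"dx": -0.3,"dy": 1,"dz": -0.3,"yaw": -0.04}
    - {"dx": -0.7,"dy": 3,"dz": -0.7,"yaw": -0.08}
    - {"dx": -0.7,"dy": 6,"dz": -0.75,"yaw": -0.08}
    - {"dx": -0.7,"dy": 9,"dz": -0.75,"yaw": -0.08}
    - {"dx": -0.7,"dy": 12,"dz": -0.75,"yaw": -0.08}
    - {"dx": -0.7,"dy": 14.5,"dz": -0.75,"yaw": -0.08}
    - {"dx": -0.7,"dy": 16.5,"dz": -0.75,"yaw": -0.08}
    - {"dx": -0.7,"dy": 18.3,"dz": -0.75,"yaw": -0.08}
    - {"dx": -0.7,"dy": 19.4,"dz": -0.75,"yaw": -0.08}
    - {"dx": -0.7,"dy": 20,"dz": -0.75,"yaw": -0.08}
    - {"dx": -0.7,"dy": 20,"dz": -0.75,"yaw": -0.08}
    - {"dx": -0.7,"dy": 20,"dz": -0.75,"yaw": -0.08}

```text
time_s: 12.17
ee_pos: [0.6117, -0.247, 0.1293]
orientation: [-1.571, 0.001, 2.285]
contact_force: [-0.3, -0.0, 1.0]
grip_width: 0.0854
```

play_rows:
  plan:
    - {"dx": 0,"dy": 0,"dz": 0,"yaw": 0}
    - {"dx": 0,"dy": 0,"dz": 0,"yaw": 0}
    - {"dx": 0,"dy": 0,"dz": 0,"yaw": 0}
    - {"dx": 0,"dy": 0,"dz": 0,"yaw": 0}
    - {"dx": 0,"dy": 0,"dz": 0,"yaw": 0}
    - {"dx": 0,"dy": 0,"dz": 0,"yaw": 0}
    - {"dx": 0,"dy": 0,"dz": 0,"yaw": 0}
    - {"dx": 0,"dy": 0,"dz": 0,"yaw": 0}
    - {"dx": 0,"dy": 0,"dz": 0,"yaw": 0}
    - {"dx": 0,"dy": 0,"dz": 0,"yaw": 0}
  hand: 1
  grip_force: 50

```text
time_s: 13.0
ee_pos: [0.6115, -0.2473, 0.1289]
orientation: [-1.571, 0.001, 2.285]
contact_force: [-0.1, 0.6, 5.3]
grip_width: 0.0293
```

```bash
python3 - <<'E'
from h import *
st()
w=snap('wrist','w7');cv2.imwrite('pics/w7c.png',cv2.resize(w['frame'][150:400,160:480],None,fx=2,fy=2)[:,:,::-1])
E
```

```text
t 13.0 p [ 0.6115 -0.2473  0.1289] phi 130.92 tilt [-0.001 -1.    -0.   ] q [-0.582  0.289  0.119  1.399 -0.    -1.296] F [-0.1  0.6  5.3] T [ 0.12  0.09 -0.01] w 0.0293
```

play_rows:
  plan:
    - {"dx": 0,"dy": -0.5,"dz": 0,"yaw": 0}
    - {"dx": 0,"dy": -1.5,"dz": 0,"yaw": 0}
    - {"dx": 0,"dy": -3,"dz": 0,"yaw": 0}
    - {"dx": 0,"dy": -4.5,"dz": 0,"yaw": 0}
    - {"dx": 0,"dy": -6,"dz": 0,"yaw": 0}
    - {"dx": 0,"dy": -7.5,"dz": 0,"yaw": 0}
    - {"dx": 0,"dy": -9,"dz": 0,"yaw": 0}
    - {"dx": 0,"dy": -10.5,"dz": 0,"yaw": 0}
    - {"dx": 0,"dy": -11.5,"dz": 0,"yaw": 0}
    - {"dx": 0,"dy": -12,"dz": 0,"yaw": 0}

```text
time_s: 13.88
ee_pos: [0.6116, -0.2473, 0.2503]
orientation: [-1.571, 0.002, 2.285]
contact_force: [-0.0, -0.7, -1.4]
grip_width: 0.029
```

play_rows:
  plan:
    - {"dx": 1,"dy": 0,"dz": 0,"yaw": 0.03}
    - {"dx": 3,"dy": 0,"dz": -0.2,"yaw": 0.1}
    - {"dx": 6,"dy": 0,"dz": -0.4,"yaw": 0.18}
    - {"dx": 9,"dy": 0,"dz": -0.6,"yaw": 0.26}
    - {"dx": 12,"dy": 0,"dz": -0.8,"yaw": 0.34}
    - {"dx": 15.5,"dy": 0,"dz": -1,"yaw": 0.42}
    - {"dx": 19,"dy": 0,"dz": -1.2,"yaw": 0.5}
    - {"dx": 22.5,"dy": 0,"dz": -1.4,"yaw": 0.58}
    - {"dx": 26,"dy": 0,"dz": -1.6,"yaw": 0.66}
    - {"dx": 29.5,"dy": 0,"dz": -1.8,"yaw": 0.74}
    - {"dx": 32.5,"dy": 0,"dz": -2,"yaw": 0.79}
    - {"dx": 35,"dy": 0,"dz": -2.2,"yaw": 0.813}

```text
time_s: 14.88
ee_pos: [0.397, 0.0332, 0.248]
orientation: [-1.57, -0.0, 1.469]
contact_force: [0.6, -0.1, -1.8]
grip_width: 0.0293
```

```bash
python3 - <<'E'
from h import *
go([.397,.198,.226],84.3)
E
```

```text
t 14.88 p [0.397  0.0332 0.248 ] phi 84.19 tilt [ 0. -1.  0.] q [-0.248 -0.516 -0.415  1.672  0.    -0.146] F [ 0.6 -0.1 -1.8] T [ 0.   -0.03 -0.02] w 0.0293
dx dy dz cm [16.39  2.21  1.67] yaw -0.002 |D| 16.62
```

play_rows:
  plan:
    - {"dx": 1,"dy": 0,"dz": 0.1,"yaw": 0}
    - {"dx": 3,"dy": 0,"dz": 0.3,"yaw": 0}
    - {"dx": 5,"dy": 0,"dz": 0.5,"yaw": 0}
    - {"dx": 7,"dy": 0.3,"dz": 0.7,"yaw": 0}
    - {"dx": 9,"dy": 0.6,"dz": 0.9,"yaw": 0}
    - {"dx": 11,"dy": 0.9,"dz": 1.1,"yaw": 0}
    - {"dx": 13,"dy": 1.3,"dz": 1.3,"yaw": 0}
    - {"dx": 14.8,"dy": 1.7,"dz": 1.5,"yaw": 0}
    - {"dx": 16,"dy": 2.1,"dz": 1.6,"yaw": 0}
    - {"dx": 16.4,"dy": 2.2,"dz": 1.6,"yaw": 0}
    - {"dx": 16.4,"dy": 2.2,"dz": 1.6,"yaw": 0}
    - {"dx": 16.4,"dy": 2.2,"dz": 1.6,"yaw": 0}

```text
time_s: 15.88
ee_pos: [0.3988, 0.1962, 0.2262]
orientation: [-1.57, 0.001, 1.472]
contact_force: [0.1, -0.1, -2.6]
grip_width: 0.029
```

```bash
python3 - <<'E'
from h import *
go([.457,.1918,.226],84.3)
w=snap('wrist','w8');s=snap('side','side2')
W=cv2.resize(w['frame'],(480,300),interpolation=cv2.INTER_AREA)
S=cv2.resize(s['frame'][170:320,240:400],(320,300),interpolation=cv2.INTER_CUBIC)
cv2.imwrite('pics/c8.png',np.hstack([W,S])[:,:,::-1])
E
```

```text
t 15.88 p [0.3988 0.1962 0.2262] phi 84.36 tilt [-0.001 -1.     0.   ] q [ 0.162 -0.376 -0.353  1.595 -0.     0.26 ] F [ 0.1 -0.1 -2.6] T [-0.02  0.01 -0.14] w 0.029
dx dy dz cm [ 0.14  0.02 -5.83] yaw 0.001 |D| 5.84
```

View pics/c8.png

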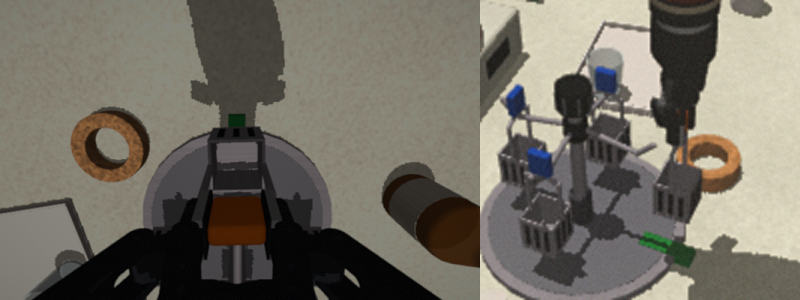

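Basket hangs straight in the fingers, grip and empty hook are in line (w8: grip at (239,230), hook bar at (237,265)), box still outside the hook tip. Inserting.

play_rows:
  plan:
    - {"dx": 0.1,"dy": 0,"dz": -0.3,"yaw": 0}
    - {"dx": 0.1,"dy": 0,"dz": -1,"yaw": 0}
    - {"dx": 0.1,"dy": 0,"dz": -1.8,"yaw": 0}
    - {"dx": 0.1,"dy": 0,"dz": -2.6,"yaw": 0}
    - {"dx": 0.1,"dy": 0,"dz": -3.4,"yaw": 0}
    - {"dx": 0.1,"dy": 0,"dz": -4.2,"yaw": 0}
    - {"dx": 0.1,"dy": 0,"dz": -4.9,"yaw": 0}
    - {"dx": 0.1,"dy": 0,"dz": -5.5,"yaw": 0}
    - {"dx": 0.1,"dy": 0,"dz": -5.8,"yaw": 0}
    - {"dx": 0.1,"dy": 0,"dz": -5.8,"yaw": 0}
    - {"dx": 0.1,"dy": 0,"dz": -5.8,"yaw": 0}

```text
time_s: 16.9
ee_pos: [0.4567, 0.1919, 0.2262]
orientation: [-1.57, 0.0, 1.472]
contact_force: [0.1, 0.2, -1.9]
grip_width: 0.0292
```

play_rows:
  plan:
    - {"dx": 0,"dy": 0.3,"dz": 0,"yaw": 0}
    - {"dx": 0,"dy": 0.8,"dz": 0,"yaw": 0}
    - {"dx": 0,"dy": 1.3,"dz": 0,"yaw": 0}
    - {"dx": 0,"dy": 1.8,"dz": 0,"yaw": 0}
    - {"dx": 0,"dy": 2.3,"dz": 0,"yaw": 0}
    - {"dx": 0,"dy": 2.7,"dz": 0,"yaw": 0}
    - {"dx": 0,"dy": 3,"dz": 0,"yaw": 0}
    - {"dx": 0,"dy": 3.2,"dz": 0,"yaw": 0}
    - {"dx": 0,"dy": 3.2,"dz": 0,"yaw": 0}
    - {"dx": 0,"dy": 3.2,"dz": 0,"yaw": 0}

```text
time_s: 17.73
ee_pos: [0.4567, 0.1918, 0.1943]
orientation: [-1.571, 0.0, 1.472]
contact_force: [0.8, -0.4, -2.3]
grip_width: 0.0291
```

```bash
python3 - <<'E'
from h import *
go([.457,.1918,.187],84.3)
E
```

```text
t 17.73 p [0.4567 0.1918 0.1943] phi 84.34 tilt [-0. -1. -0.] q [ 0.133 -0.222 -0.284  1.509 -0.     0.232] F [ 0.8 -0.4 -2.3] T [-0.01  0.04 -0.01] w 0.0291
dx dy dz cm [ 0.    0.73 -0.03] yaw 0.001 |D| 0.73
```

play_rows:
  plan:
    - {"dx": 0,"dy": 0.2,"dz": 0,"yaw": 0}
    - {"dx": 0,"dy": 0.4,"dz": 0,"yaw": 0}
    - {"dx": 0,"dy": 0.5,"dz": 0,"yaw": 0}
    - {"dx": 0,"dy": 0.6,"dz": 0,"yaw": 0}
    - {"dx": 0,"dy": 0.6,"dz": 0,"yaw": 0}
    - {"dx": 0,"dy": 0.6,"dz": 0,"yaw": 0}

```text
time_s: 18.23
ee_pos: [0.4569, 0.1918, 0.1884]
orientation: [-1.571, 0.0, 1.472]
contact_force: [1.4, -0.3, -2.4]
grip_width: 0.0293
```

play_rows:
  plan:
    - {"dx": 0,"dy": 0.1,"dz": 0,"yaw": 0}
    - {"dx": 0,"dy": 0.1,"dz": 0,"yaw": 0}
    - {"dx": 0,"dy": 0.1,"dz": 0,"yaw": 0}
    - {"dx": 0,"dy": 0.1,"dz": 0,"yaw": 0}

```text
time_s: 18.57
ee_pos: [0.4571, 0.1918, 0.1877]
orientation: [-1.572, 0.0, 1.472]
contact_force: [1.3, -1.7, 1.6]
grip_width: 0.0292
```

play_rows:
  plan:
    - {"dx": 0,"dy": 0,"dz": 0,"yaw": 0}
    - {"dx": 0,"dy": 0,"dz": 0,"yaw": 0}
    - {"dx": 0,"dy": 0,"dz": 0,"yaw": 0}
    - {"dx": 0,"dy": 0,"dz": 0,"yaw": 0}
    - {"dx": 0,"dy": 0,"dz": 0,"yaw": 0}
    - {"dx": 0,"dy": 0,"dz": 0,"yaw": 0}
    - {"dx": 0,"dy": 0,"dz": 0,"yaw": 0}
    - {"dx": 0,"dy": 0,"dz": 0,"yaw": 0}
  hand: -0.4
  grip_force: 40

```text
time_s: 19.23
ee_pos: [0.4567, 0.1918, 0.1872]
orientation: [-1.571, 0.0, 1.472]
contact_force: [-0.3, -0.1, -0.8]
grip_width: 0.0597
```

play_rows:
  plan:
    - {"dx": 0,"dy": -0.4,"dz": 0,"yaw": 0}
    - {"dx": 0,"dy": -1,"dz": 0,"yaw": 0}
    - {"dx": 0,"dy": -2,"dz": 0,"yaw": 0}
    - {"dx": 0,"dy": -3.5,"dz": 0,"yaw": 0}
    - {"dx": 0,"dy": -5.5,"dz": 0,"yaw": 0}
    - {"dx": 0,"dy": -7.5,"dz": 0,"yaw": 0}
    - {"dx": 0,"dy": -9.5,"dz": 0,"yaw": 0}
    - {"dx": 0,"dy": -11.5,"dz": 0,"yaw": 0}
    - {"dx": 0,"dy": -13,"dz": 0,"yaw": 0}
    - {"dx": 0,"dy": -14,"dz": 0,"yaw": 0}
    - {"dx": 0,"dy": -14,"dz": 0,"yaw": 0}
    - {"dx": 0,"dy": -14,"dz": 0,"yaw": 0}

```text
time_s: 20.23
ee_pos: [0.4571, 0.1919, 0.3281]
orientation: [-1.572, -0.0, 1.472]
contact_force: [0.1, 0.4, -1.1]
grip_width: 0.0598
```

```bash
python3 - <<'E'
from h import *
st()
w=snap('wrist','w9');s=snap('side','side3')
W=cv2.resize(w['frame'][40:400,100:540],(440,360))
S=cv2.resize(s['frame'][180:340,230:390],(360,360),interpolation=cv2.INTER_CUBIC)
cv2.imwrite('pics/c9.png',np.hstack([W,S])[:,:,::-1])
E
```

```text
t 20.23 p [0.4571 0.1919 0.3281] phi 84.34 tilt [ 0.    -1.    -0.002] q [ 0.133 -0.167  0.009  1.746 -0.     0.232] F [ 0.1  0.4 -1.1] T [ 0.02 -0.03  0.01] w 0.0598
```

View pics/c9.png

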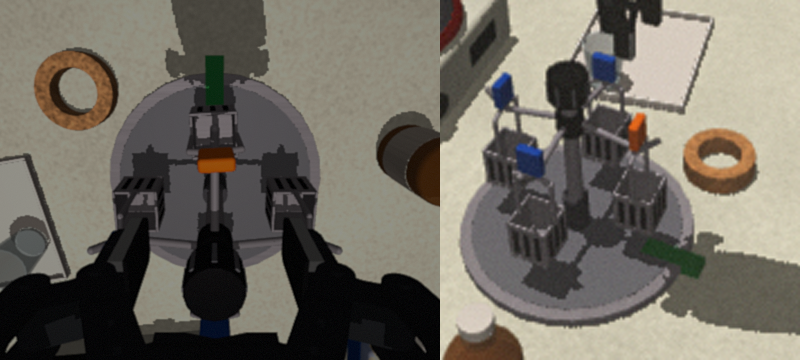

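The basket hangs on the hook over the mark: w9 shows the orange grip at (216,160), hook bar at x≈214 and the green bar at x≈214. Next: a short wait for any swing to settle, a numeric check, and hand in.

play_rows:
  plan:
    - {"dx": 0,"dy": -1,"dz": 0,"yaw": 0}
    - {"dx": 0,"dy": -2,"dz": 0,"yaw": 0}
    - {"dx": 0,"dy": -2,"dz": 0,"yaw": 0}
    - {"dx": 0,"dy": -2,"dz": 0,"yaw": 0}
    - {"dx": 0,"dy": -2,"dz": 0,"yaw": 0}
    - {"dx": 0,"dy": -2,"dz": 0,"yaw": 0}
    - {"dx": 0,"dy": -2,"dz": 0,"yaw": 0}
    - {"dx": 0,"dy": -2,"dz": 0,"yaw": 0}
    - {"dx": 0,"dy": -2,"dz": 0,"yaw": 0}
    - {"dx": 0,"dy": -2,"dz": 0,"yaw": 0}
    - {"dx": 0,"dy": -2,"dz": 0,"yaw": 0}
    - {"dx": 0,"dy": -2,"dz": 0,"yaw": 0}

```text
time_s: 21.33
ee_pos: [0.4567, 0.1918, 0.3473]
orientation: [-1.571, 0.0, 1.472]
contact_force: [-0.4, 0.3, 0.1]
grip_width: 0.0599
```

```bash
python3 - <<'E'
from h import *
from cell import sign_off
d=load('w9');a=lambda v:np.degrees(np.arctan2(v[1],v[0]));A=lambda x,y,z:atz(d,100+x,40+y,z)
g1=A(214.7,57,.016);g0=A(214,105,.014);b0=A(214,228,.190);b1=A(215,180,.180);gr=A(216.5,166,.220)
print('mark',a(g1-g0),'bar',a(b1-b0),'grip from axis',gr,a(gr[:2]-[.547,.1825]),'mark from axis',a(g1[:2]-[.547,.1825]))
s=snap('side','side4')
def cen(f):
  h=cv2.cvtColor(f,cv2.COLOR_RGB2HSV);m=((h[:,:,0]>5)&(h[:,:,0]<16)&(h[:,:,1]>200)&(h[:,:,2]>120));m[:, :290]=0;m[:,340:]=0;m[:200]=0;m[260:]=0
  y,x=np.nonzero(m);return x.mean(),y.mean(),len(x)
print(cen(load('side3')['frame']),cen(s['frame']));st()
print(sign_off())
E
```

```text
mark 173.39350295332451 bar 173.08157634089224 grip from axis [0.45933681 0.19237495 0.22      ] 173.5729254156083 mark from axis 174.4933089047809
(np.float64(316.9032258064516), np.float64(234.32258064516128), 31) (np.float64(316.9032258064516), np.float64(234.32258064516128), 31)
t 21.38 p [0.4567 0.1919 0.3473] phi 84.34 tilt [-0. -1. -0.] q [ 0.133 -0.151  0.06   1.782 -0.     0.232] F [-0.5  0.4  1.1] T [ 0.08  0.01 -0.04] w 0.0599
the job is handed in; nothing more can be done
None
```

I turned the carousel about 191° by its knob until the empty hook stood over the green mark. I then picked up the orange-gripped basket, hung it on that hook, let go, backed the gripper away and handed the job in at about 21.4 s.

- **Alignment:** in the last wrist view the hook bar points along 173.1° and the mark along 173.4°. Measured from the axis instead, the hanging grip is at 173.6° and the mark's end at 174.5°. The hook is therefore short of the mark by 0.3–0.9°, at most about 1.5 mm at the hook and close to what the pictures can resolve.
- **Hanging:** the basket hangs clear below the hook. Its orange grip was at the same pixel in two side views 1.1 s apart, and the gripper was about 14 cm above it with no contact force.
- **Other things:** the cork ring, beaker, tray and bottle looked unmoved wherever they came into view. I did not check the salt jar and wash bottle again, but the arm stayed clear of them.
- **What disagreed:** the first two move calls were refused as invalid and the arm did not move; giving every field in each row fixed that. The top camera placed the axis a few mm from where the wrist camera and the grip on the knob did. The small misgrip on the knob gave side forces of up to about 25 N at the wrist while turning, under the limits.

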